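# Interlock three aluminium channel offcuts into a bundle

## Task

Bundle the three aluminium channels. Slide the loose open-up channel flat along the bench, between the two bench dogs without it touching them, until it lies snug and end-to-end level against the long side of the screwed-down channel; then tip the channel that stands on edge before the fence over onto the pair, so that it lies open-down with one flange in each trough, and push it away from the fence until its flange bears against the flange of the screwed-down channel. Do it all gently and leave the wooden knob, the sanding block and the roll of tape where they are.

Things in the scene. Friction and masses are not known exactly. Their poses are not given: they have to be found in the camera images.
- base_channel: Aluminium U-channel screwed to the bench, open side up, two flush screws in its trough. All three channels: 48 mm wide (x), 26 mm high over the flanges (z), 4 mm thick, 150 mm long (y), trough 40 mm wide inside. Origin: centre of the web's outer face (here its underside). x across, y along, z from web to open side. Its -x side roughly faces the robot; the side channel belongs against it.
- side_seat (a point): Point on the bench 48 mm toward -x of the base channel's origin: where the side channel's origin belongs, snug and level.
- key_seat (a point): Point 40 mm toward -x of the base channel's origin and 30 mm above the bench: where the key channel's origin belongs, lying open-down (its z down) with the slack taken up toward -x, so that its flange in the base trough bears on the base channel's -x flange.
- side_channel: Loose aluminium U-channel, same section, about 0.15 kg, lying open side up on the bench about 14 cm toward -x of the base channel, nearly parallel to it, displaced 4 to 8 cm toward base +y. Origin and axes as for the base channel.
- key_channel: Loose, same section and axes, about 0.15 kg, standing on a flange in the base trough: web upright, 11 to 18 mm from the fence (too close for most fingers), open toward base -x, top 52 mm above the bench. Fingertips pressed lightly (about 8 N) on the free edge of its top flange and drawn toward -x tip it about its lower flange tip; past 40 degrees it falls by itself.
- fence: Wooden fence screwed to the bench along the base channel's +x side: 22 mm thick (x), 170 mm long (y), 58 mm high; its face is 28 mm toward +x of the base channel's origin. Origin at the centre of its underside; axes as the base channel's.
- dog_left: Bench dog: fixed round steel post, 19 mm diameter, 36 mm high, between the side channel and the base channel, 65 mm toward -x and 98 mm toward +y of the base channel's origin. Origin at the centre of its foot.
- dog_right: The other bench dog, the same, 98 mm toward -y instead. The gap between the dogs is 177 mm, 27 mm more than a channel is long.
- knob_blank: Bystander: loose turned wooden knob, 46 mm diameter, 41 mm high, standing on the bench beyond the right dog. Origin at the centre of its foot. To be left alone.
- sand_block: Bystander: loose sanding block, 52 x 98 x 24 mm, on the bench behind the base channel. Origin at the centre of its underside. To be left alone.
- masking_tape: Bystander: loose roll of masking tape, 68 mm diameter, 24 mm high, behind the base channel. Origin at the centre of its underside. To be left alone.

How it is judged:
On the way, in this order (a step that is already met when the one before it is completed fails the run):
1. the side channel lies snug and level against the base channel, the key channel still standing on edge (x of side_channel in the frame of base_channel between -0.0505 and -0.045 m and y of side_channel in the frame of base_channel between -0.009 and 0.009 m and angle between the y axis of side_channel and the y axis of base_channel, either way round below 0.04 rad and angle between key_channel's own z axis and vertical below 1.8 rad), for 0.2 s.
2. the key channel has been tipped open-down across the pair (angle between key_channel's own z axis and vertical above 3.05 rad and height (world z) of key_channel below 0.033 m), for 0.2 s.
At the end, for the whole second after the job is handed in: Side channel open-up against the base channel: gap under 2.5 mm, ends within 9 mm, parallel to 0.04 rad. Key channel open-down, fully down, a flange in each trough, within 2.5 mm of bearing on the base channel's flange, ends within 15 mm, parallel to 0.05 rad. All at rest (x of side_channel in the frame of base_channel between -0.0505 and -0.045 m and y of side_channel in the frame of base_channel between -0.009 and 0.009 m and angle between the y axis of side_channel and the y axis of base_channel, either way round below 0.04 rad and angle between side_channel's own z axis and vertical below 0.06 rad and angle between key_channel's own z axis and vertical above 3.05 rad and height (world z) of key_channel below 0.0325 m and x of key_channel in the frame of base_channel between -0.0425 and -0.0375 m and y of key_channel in the frame of base_channel between -0.015 and 0.015 m and angle between the y axis of key_channel and the y axis of base_channel, either way round below 0.05 rad and linear speed of each of key_channel, side_channel below 0.01 m/s); the robot touches nothing.
It fails at once if the side channel touches a bench dog (contact force between side_channel and dog_left above 0.3 N or contact force between side_channel and dog_right above 0.3 N).
It fails at once if the side channel is lifted off the bench (more than 12 mm) (height (world z) of side_channel above 0.012 m).
It fails at once if the parts are forced together (more than 35 N on the base channel from either loose channel) (contact force between any of side_channel, key_channel and base_channel above 35 N).
It fails at once if a loose bystander is moved more than 15 mm (distance of any of knob_blank, sand_block, masking_tape from where it was at the start of the episode above 0.015 m).
It also fails if it takes over 64 s, if anything falls off the work surface, if the arm or the gripper's body presses on something with over 40 N, if the wrist force passes 120 N, or if a joint passes its speed limit or range.

## Robot

A 6-joint arm with a two-finger parallel gripper is mounted at the origin on a cart in front of the work surface, level with it; the furniture and walls round the work are solid. World frame = base frame: x ahead of the robot, y to its left, z up, the work surface at z = 0. Lengths are in m, angles in rad, forces in N, time in s.
With the tool pointing down it reaches from about 0.35 to 0.975 m from the base axis. Payload 4.9 kg.
Tool frame: the origin (TCP) lies on the centre line of the jaws, within the pads' length; the fingertips stand 25 mm ahead of it and the grasp point (between the pads) lies 6 mm ahead of it; z points along the fingers, y is the line along which they close (so a half turn about z gives the same grasp; the last joint's range is limited). The gripper opens to 85 mm and grips with 20 to 120 N. Pads are 22 mm wide; open, the fingers measure 114 mm over their backs; the gripper's body (76 mm by 85 mm) begins 54 mm behind the grasp point. The pads swing forward as they close: fully open they stand 13 mm farther back than shut.
Start: joints at [-1.389, 0.053, 1.613, -0, 1.476, -0.119], TCP at [0.185, -0.597, 0.256] pointing down, gripper open.
Joint ranges: [-3.01, 3.01], [-1.01, 2.22], [0.06, 2.58], [-1.02, 4.17], [0.09, 2.62], [-3.14, 3.14]. Speed limits (rad/s): [2.57, 2.57, 3.14, 3.14, 3.14, 3.14].

## Interface

Orientations are given as a unit quaternion [w, x, y, z].
In Python, from plant import state, grab_frame, get_calibration, job gives the robot as it stands. The module is installed in compiled form; this text tells all that it offers.
- The arm moves only by the tool move_arm, never from a script. Its argument "targets" is a list that holds one entry, the list of rows, each a list of 5 numbers: the opening in per cent of the stroke, from 0 (shut) to 100 (fully open), then the shift along the tool's x, y, z as a fraction of full scale, then the turn about the tool's z as a fraction of full scale. A call has 1 to 5 rows; each row shifts and turns the commanded pose from where the row before left it, along the tool's axes as they then stand; what a row does not reach is not made up. Full scale, the value 1, is 0.6 m for a shift and 6 degrees for a turn. A row lasts 1/12 s, in which the tool goes at most 41.7 mm and 7.16 degrees, less where a joint would pass 70% of its speed; a pose out of reach is approached as far as the arm can. A call with a number of a shift or a turn outside -1 to 1 is refused whole. A call with a gripper value outside its range is refused whole. The fingers move at their own pace and stop on an object; the grip force is fixed at half the most. Time passes only in rows, so rows that do not move let the fingers close. It gives the time, the measured TCP pose, the force, the opening and the grip force at its end, in the units of the state.
- state(): the state, without advancing time (a new reading comes with each control period).
- grab_frame(name): name is "scene" or "top"; returns the picture (420x560x3 uint8, red, green, blue); there is no depth.
- get_calibration(name): a dict with "vertical_fov" (degrees; the focal length in pixels is half the picture's height over the tangent of half this angle, whatever the lens; pixels are square), "cx", "cy" (the principal point, pixels), "R" (3x3) and "t" (3): a world point X has camera coordinates R X + t. Camera axes: x right, y down, z forward; pixel columns grow to the right and rows downward; lengths in m; the calibration is good to about 2 mm. A picture is of the moment at which its call begins. get_calibration takes no time and is no camera call.
- job.job_done(): hands the job in; it is judged then, once.
The state is a dict: "time": time; "joint_pos": joint angles; "joint_vel": joint speeds; "joint_efforts": joint torques, N m; "tool_pos": TCP position; "tool_rot": TCP orientation; "contact_force": force on the tool from outside, world axes, zero at the start; "ft_torque": the same for the moment, N m; "gripper_width": opening from 0.0 (shut) to 1.0 (fully open); "grasp_force": force on a finger pad.
Only numpy, scipy, OpenCV 4.12 (cv2) and the standard library are available. Lean on these libraries where they do the work, as an engineer would, in place of code of your own. Each camera call takes 0.05 s, during which the arm holds its last target. There are 200 camera calls.

## Working session

There is one attempt and no reset: what is moved stays moved. The work goes in short steps, Python scripts to look and compute and a tool call to move; the robot and the scene stay as the last step left them, time stands still between calls to the robot, and variables do not carry over. Pictures are saved under pics/ and viewed, at most 10 in all, crops included, and the job is handed in when it is done.

Besides the shell and the picture viewer there is one more tool, called by a JSON object that holds its "method" and its "body". move_arm: Moves the arm, as the interface text tells. Shift numbers are shares of 0.6 m and turn numbers shares of 6 degrees, none past 1 either way. Its arguments: {"type":"object","properties":{"targets":{"type":"array"}},"required":["targets"]}

```bash
mkdir -p pics
python3 - <<'E'
from plant import state, grab_frame, get_calibration
import cv2
for n in("scene","top"):
    cv2.imwrite(f"pics/{n}0.png",grab_frame(n)[:,:,::-1]); print(n,get_calibration(n))
print(state())
E
```

```text
scene {'vertical_fov': 49.099662347658594, 'cx': 282.0984439535214, 'cy': 210.37628303123591, 'R': array([[-0.52739656, -0.84946303,  0.01629208],
       [-0.5492324 ,  0.32624002, -0.76935767],
       [ 0.64822577, -0.41470472, -0.63861048]]), 't': array([0.47861485, 0.28051398, 0.61094475])}
top {'vertical_fov': 54.91931108910492, 'cx': 273.27458389098115, 'cy': 212.03448224350188, 'R': array([[ 0.02564195, -0.99935112, -0.02529488],
       [-0.99179176, -0.02226102, -0.12591087],
       [ 0.12526608,  0.02831585, -0.99171902]]), 't': array([0.21995816, 0.57809309, 0.84185214])}
{'time': 0.1, 'joint_pos': array([-1.38899724e+00,  5.32956550e-02,  1.61419128e+00, -8.21401645e-06,
        1.47598872e+00, -1.19002255e-01]), 'joint_vel': array([-0.00093324,  0.00023263, -0.0036798 ,  0.00145461, -0.00119273,
       -0.00059539]), 'joint_efforts': array([ 1.70651761e-03, -3.94899881e+01, -3.71364498e+01, -2.12949334e-05,
        3.84449173e-03, -8.19469932e-06]), 'tool_pos': array([ 0.18507932, -0.59641432,  0.25516226]), 'tool_rot': array([-9.40910489e-04,  9.88710626e-01,  1.49834617e-01, -3.36430255e-05]), 'contact_force': array([0.76558523, 0.04436955, 0.09556672]), 'ft_torque': array([ 0.00907114, -0.03864729, -0.04024119]), 'grasp_force': 0.0, 'gripper_width': 0.9967272360317365}
```

View pics/top0.png

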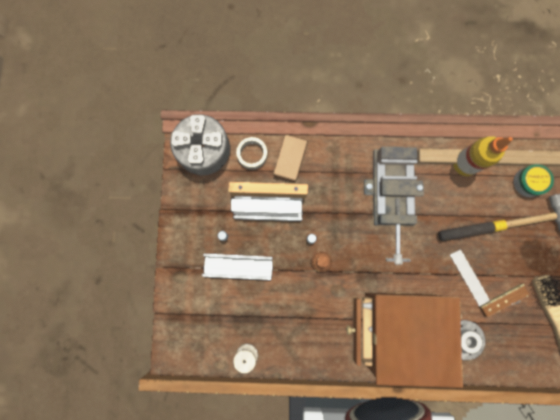

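View pics/scene0.png

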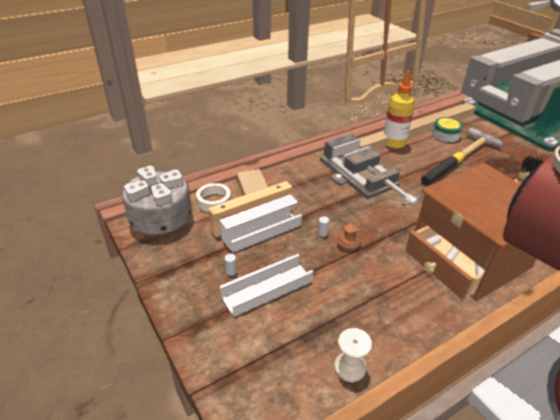

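The top view shows the base and key at about (267,207), the fence at (268,188), the side channel at (238,267), the dogs at (222,236) and (311,239), and the knob at (321,261). The scene view agrees. I'll zoom in next.

```bash
cat > h.py <<'E'
import numpy as np, cv2
from plant import state, grab_frame, get_calibration
def ray(n,uv,z):
    c=get_calibration(n); f=210/np.tan(np.radians(c["vertical_fov"]/2))
    R,t=np.array(c["R"]),np.array(c["t"]); C=-R.T@t
    d=np.c_[(np.atleast_2d(uv)-[c["cx"],c["cy"]])/f,np.ones(len(np.atleast_2d(uv)))]@R
    return C+d*((z-C[2])/d[:,2])[:,None]
def proj(n,X):
    c=get_calibration(n); f=210/np.tan(np.radians(c["vertical_fov"]/2))
    p=np.atleast_2d(X)@np.array(c["R"]).T+c["t"]; return p[:,:2]/p[:,2:]*f+[c["cx"],c["cy"]]
E
python3 - <<'E'
from h import *
t=cv2.imread("pics/top0.png"); s=cv2.imread("pics/scene0.png")
a=cv2.resize(t[175:285,195:335],None,fx=5.6,fy=5.4,interpolation=cv2.INTER_CUBIC)
cv2.imwrite("pics/tc.png",cv2.resize(t[175:285,195:335],None,fx=5,fy=5,interpolation=cv2.INTER_CUBIC))
cv2.imwrite("pics/sc.png",cv2.resize(s[175:315,200:375],None,fx=4,fy=4,interpolation=cv2.INTER_CUBIC))
hsv=cv2.cvtColor(t,cv2.COLOR_BGR2HSV)
m=cv2.inRange(hsv,(12,70,120),(32,255,255)); m[:180]=0;m[200:]=0;m[:,:220]=0;m[:,315:]=0
p=np.argwhere(m)[:,::-1]; r=cv2.minAreaRect(p.astype(np.float32)); print("fence",r,ray("top",cv2.boxPoints(r),.058).round(4))
w=cv2.inRange(hsv,(0,0,150),(180,60,255)); n,l,st,c=cv2.connectedComponentsWithStats(w[190:290,195:340])
for i in range(1,n):
  if st[i,4]>8:
    q=np.argwhere(l==i)[:,::-1]+[195,190]; r=cv2.minAreaRect(q.astype(np.float32)); print(st[i],r,cv2.boxPoints(r).round(1).tolist(), ray("top",[r[0]],.026).round(4))
E
```

```text
fence ((267.0, 189.49998474121094), (93.99998474121094, 18.999996185302734), -0.0) [[0.5959 0.3485 0.058 ]
 [0.6375 0.3503 0.058 ]
 [0.6417 0.1475 0.058 ]
 [0.6003 0.1469 0.058 ]]
[  35    6   73   25 1536] ((266.027587890625, 207.92376708984375), (72.437744140625, 22.96681022644043), 1.4688007831573486) [[229.5, 218.5], [230.10000610351562, 195.5], [302.5, 197.39999389648438], [301.8999938964844, 220.3000030517578]] [[0.5831 0.2505 0.026 ]]
[22 41 10  9 70] ((221.5, 235.0), (8.0, 9.0), 90.0) [[217.0, 231.0], [226.0, 231.0], [226.0, 239.0], [217.0, 239.0]] [[0.5207 0.3471 0.026 ]]
[112  43  10  10  74] ((311.7500305175781, 237.75003051757812), (9.192388534545898, 8.485280990600586), 45.0) [[305.5, 237.5], [311.5, 231.5], [318.0, 238.0], [312.0, 244.0]] [[0.5194 0.1484 0.026 ]]
[   7   63   71   28 1676] ((237.3204803466797, 266.1634826660156), (69.8295669555664, 24.769676208496094), 2.683774948120117) [[201.89999389648438, 276.8999938964844], [203.0, 252.1999969482422], [272.79998779296875, 255.39999389648438], [271.6000061035156, 280.20001220703125]] [[0.4536 0.3096 0.026 ]]
```

View pics/tc.png

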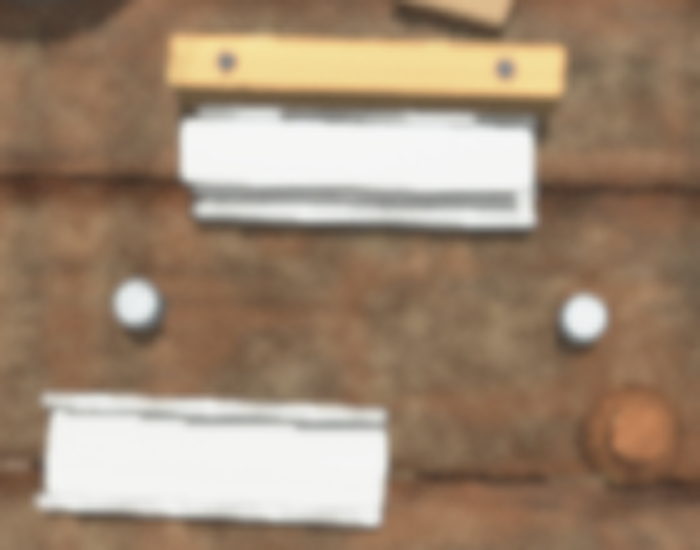

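View pics/sc.png

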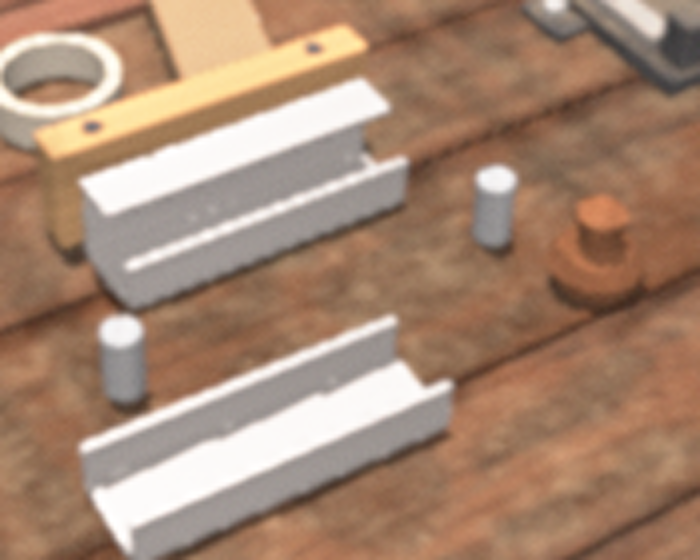

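The crops show all parts clearly. In the top crop the dog tops are at (137,303) and (583,318), the fence top has corners (170,37) to (565,98), the key's top flange runs (180,120) to (537,187), and the side channel's outer corners are (42,395), (387,410), (382,523) and (37,505). I'll convert these to world points.

Run:
```python
from h import *
np.set_printoptions(suppress=True,precision=4)
T=lambda q,z: ray("top",(np.array(q)+.5)/5-.5+[195,175],z)[:,:2]
S=lambda q,z: ray("scene",(np.array(q)+.5)/4-.5+[200,175],z)[:,:2]
for nm,f,ds,fe,bf,si,ke in (("top",T,[(137,303),(583,318)],[(170,37),(565,48),(560,98),(168,87)],[(193,220),(536,228)],[(42,395),(387,410),(382,523),(37,505)],[(180,120),(537,124),(537,192),(182,186)]),
 ("scene",S,[(122,328),(496,178)],[(36,133),(352,27),(368,47),(48,157)],[(125,268),(407,160)],[(80,445),(396,320),(453,386),(133,533)],[(80,183),(363,80),(389,107),(107,212)])):
    print(nm)
    d=f(ds,.036); v=d[0]-d[1]; ey=v/np.hypot(*v); ex=np.array([ey[1],-ey[0]]); o=d.mean(0)+.065*ex
    print("dogs",d.tolist(),np.hypot(*v),"base o",o,"yaw",np.arctan2(-ey[0],ey[1]))
    for n,q,z in(("fence",fe,.058),("basefront",bf,.026),("side",si,.026),("key",ke,.052)):
        w=f(q,z); print(n,w.tolist(),"mean",w.mean(0)); print("   inbase",((w-o)@np.c_[ex,ey]).tolist())
```

```text
top
dogs [[0.5196553454289209, 0.34438185519470194], [0.5177915873229267, 0.15027720004252174]] 0.19411360268158553 base o [0.5837 0.2467] yaw -0.009601525688974488
fence [[0.6335019147255938, 0.33147147025627965], [0.6321875922783081, 0.16106860339636664], [0.6103679155148166, 0.1628796470068674], [0.6115805538434628, 0.3314672654454234]] mean [0.6219 0.2467]
   inbase [[0.04896527910750369, 0.08524009546186133], [0.04928711960782208, -0.08516753610511116], [0.027451060092344156, -0.08356607494139452], [0.02704496904699771, 0.08502541556913845]]
basefront [[0.5576739039269057, 0.3225724662974016], [0.5575942872370007, 0.17083106411967672]] mean [0.5576 0.2467]
   inbase [[-0.026773793750300746, 0.07561344828923303], [-0.025396480184987007, -0.07612172390568744]]
side [[0.4789205091488763, 0.3860826405613114], [0.47619992964366276, 0.23444638601630152], [0.42744328764585815, 0.23534602920235814], [0.4311820603375746, 0.38599829221641235]] mean [0.4534 0.3105]
   inbase [[-0.106133343646552, 0.13836455397160932], [-0.10739788072541584, -0.01329083232000712], [-0.15616091313468775, -0.
[... 1303 characters left out ...]
77779962], [0.42872084396074306, 0.23675462381989748], [0.4293190328540329, 0.38713694984198055]] mean [0.4529 0.3112]
   inbase [[-0.10685718953148685, 0.13750551659329663], [-0.1117556953025133, -0.011841708699329486], [-0.15665915604034647, -0.01144161134825768], [-0.15765830737312683, 0.13893858517501576]]
key [[0.5984858523511841, 0.3257263592328453], [0.5973202260355371, 0.1746633727697091], [0.5732910472323383, 0.17532720803571744], [0.5746553467660348, 0.324059934454275]] mean [0.5859 0.2499]
   inbase [[0.012151250227278395, 0.07932828736247992], [0.012590225875654932, -0.07173855831932259], [-0.011444648430508264, -0.07132998971622763], [-0.011660210891865055, 0.07740883760851765]]
```

{"method": "move_arm", "body": {"targets": [[[20, 0, 0, -0.00625, -1], [20, 0, 0, -0.00625, -1], [20, 0, 0, -0.00625, -1], [20, 0, 0, -0.00625, -1], [20, 0, 0, -0.00625, -1]]]}}

```text
time: 0.52
tool_pos: [0.1851, -0.5966, 0.2745]
tool_rot: [-0.001, 0.915, 0.403, 0.0]
contact_force: [-0.1, -0.0, 0.1]
gripper_width: 0.298
grasp_force: 0.0
```

{"method": "move_arm", "body": {"targets": [[[20, 0, 0, -0.00625, -1], [20, 0, 0, -0.00625, -1], [20, 0, 0, -0.00625, -1], [20, 0, 0, -0.00625, -1], [20, 0, 0, -0.00625, -1]]]}}

```text
time: 0.93
tool_pos: [0.1851, -0.5966, 0.2932]
tool_rot: [-0.001, 0.78, 0.626, 0.0]
contact_force: [-0.0, -0.9, 0.0]
gripper_width: 0.199
grasp_force: 0.0
```

{"method": "move_arm", "body": {"targets": [[[20, 0, 0, 0, -1], [20, 0, 0, 0, -1], [20, 0, 0.068, 0, 0], [20, 0, 0.068, 0, 0], [20, 0, 0.068, 0, 0]]]}}

```text
time: 1.35
tool_pos: [0.3083, -0.5984, 0.2933]
tool_rot: [-0.0, 0.712, 0.702, 0.0]
contact_force: [0.0, -0.9, 0.4]
gripper_width: 0.201
grasp_force: 0.0
```

{"method": "move_arm", "body": {"targets": [[[20, 0, 0.068, 0, 0], [20, 0, 0.068, 0, 0], [20, 0, 0.068, 0, 0], [20, 0.06, 0, 0, 0], [20, 0.06, 0, 0, 0]]]}}

```text
time: 1.77
tool_pos: [0.4327, -0.5277, 0.2875]
tool_rot: [-0.004, 0.711, 0.703, 0.001]
contact_force: [-0.4, -0.2, 1.1]
gripper_width: 0.197
grasp_force: 0.0
```

{"method": "move_arm", "body": {"targets": [[[20, 0.0665, 0, 0, 0], [20, 0.0665, 0, 0, 0], [20, 0.0665, 0, 0, 0], [20, 0.0665, 0, 0, 0], [20, 0.0665, 0, 0, 0]]]}}

```text
time: 2.18
tool_pos: [0.4331, -0.3267, 0.293]
tool_rot: [-0.001, 0.712, 0.702, 0.0]
contact_force: [1.8, 0.2, 1.1]
gripper_width: 0.199
grasp_force: 0.0
```

{"method": "move_arm", "body": {"targets": [[[20, 0.0665, 0, 0, 0], [20, 0.0665, 0, 0, 0], [20, 0.0665, 0, 0, 0], [20, 0.0665, 0, 0, 0], [20, 0.0665, 0, 0, 0]]]}}

```text
time: 2.6
tool_pos: [0.4356, -0.1274, 0.2933]
tool_rot: [-0.0, 0.712, 0.702, -0.0]
contact_force: [0.9, 0.5, 0.4]
gripper_width: 0.202
grasp_force: 0.0
```

{"method": "move_arm", "body": {"targets": [[[20, 0.0665, 0, 0, 0], [20, 0.0665, 0, 0, 0], [20, 0.0665, 0, 0, 0], [20, 0.0665, 0, 0, 0], [20, 0.0665, 0, 0, 0]]]}}

```text
time: 3.02
tool_pos: [0.4382, 0.0721, 0.2935]
tool_rot: [0.0, 0.712, 0.702, 0.0]
contact_force: [0.7, -0.2, 0.3]
gripper_width: 0.199
grasp_force: 0.0
```

{"method": "move_arm", "body": {"targets": [[[20, 0.0665, 0, 0, 0], [20, 0.0665, 0, 0, 0], [20, 0.0665, 0, 0, 0], [20, 0.0665, 0, 0, 0], [20, 0.0665, 0, 0, 0]]]}}

```text
time: 3.43
tool_pos: [0.4408, 0.2718, 0.2934]
tool_rot: [0.0, 0.712, 0.703, -0.0]
contact_force: [0.5, -0.6, 0.1]
gripper_width: 0.2
grasp_force: 0.0
```

{"method": "move_arm", "body": {"targets": [[[20, 0.06, 0, 0.05, 0], [20, 0, 0, 0.06, 0], [20, 0, 0, 0.06, 0], [20, 0, 0, 0.06, 0], [20, 0, 0, 0.06, 0]]]}}

```text
time: 3.85
tool_pos: [0.4413, 0.3019, 0.1212]
tool_rot: [-0.0, 0.711, 0.703, -0.0]
contact_force: [0.9, 0.1, -0.1]
gripper_width: 0.198
grasp_force: 0.0
```

Run:
```python
from h import *
s=state(); print(s["tool_pos"],s["tool_rot"])
cv2.imwrite("pics/s1.png",cv2.resize(grab_frame("scene")[150:330,180:400,::-1],None,fx=3.3,fy=3.3,interpolation=cv2.INTER_CUBIC))
```

```text
[0.44134495 0.30193317 0.1211564 ] [-4.98073798e-05  7.11489294e-01  7.02696915e-01 -1.64985734e-04]
```

View pics/s1.png

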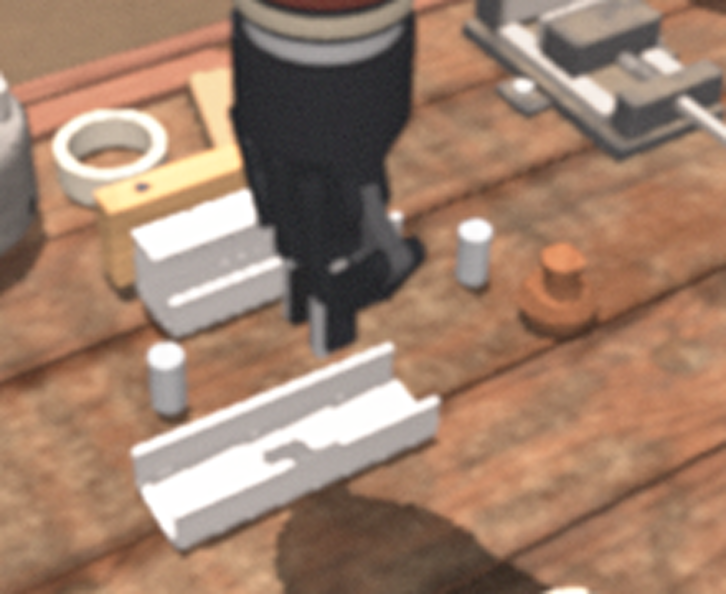

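The picture shows the open jaws above the side channel, near (320,320), with the channel's near flange free below them. I'll shift 10 mm toward -x and go down over the near flange.

{"method": "move_arm", "body": {"targets": [[[20, 0.0155, -0.0165, 0.05, 0], [20, 0, 0, 0.04, 0], [20, 0, 0, 0.035, 0], [20, 0, 0, 0.015, 0], [20, 0, 0, 0.005, 0]]]}}

```text
time: 4.32
tool_pos: [0.4311, 0.3105, 0.0347]
tool_rot: [-0.001, 0.712, 0.702, -0.002]
contact_force: [0.7, -0.3, -0.0]
gripper_width: 0.197
grasp_force: 0.0
```

{"method": "move_arm", "body": {"targets": [[[20, 0, 0, 0, 0]]]}}

```text
time: 4.4
tool_pos: [0.4323, 0.3111, 0.0364]
tool_rot: [-0.0, 0.712, 0.702, -0.0]
contact_force: [0.1, 0.6, 0.4]
gripper_width: 0.198
grasp_force: 0.0
```

Run:
```python
from h import *
s=state(); print(s["tool_pos"],s["tool_rot"],s["contact_force"])
cv2.imwrite("pics/s2.png",cv2.resize(grab_frame("scene")[210:330,200:340,::-1],None,fx=5,fy=5,interpolation=cv2.INTER_CUBIC))
```

```text
[0.4323097  0.31111506 0.03636426] [-7.80464679e-05  7.11879757e-01  7.02301316e-01 -2.60430712e-04] [0.07362247 0.61628554 0.38063754]
```

View pics/s2.png

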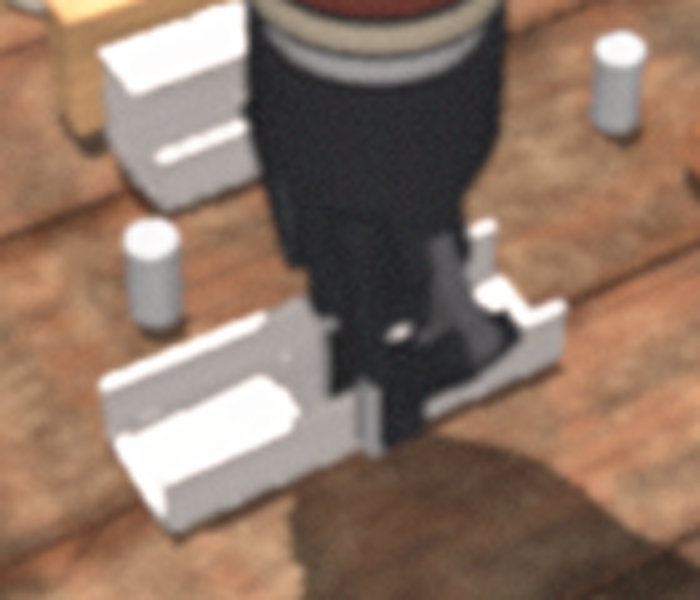

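The jaws straddle the near flange at about (370,400), one finger in the trough and one outside. I'll close on it.

{"method": "move_arm", "body": {"targets": [[[10, 0, 0, 0, 0], [5, 0, 0, 0, 0], [0, 0, 0, 0, 0], [0, 0, 0, 0, 0], [0, 0, 0, 0, 0]]]}}

```text
time: 4.87
tool_pos: [0.4335, 0.3118, 0.0381]
tool_rot: [0.0, 0.712, 0.702, 0.001]
contact_force: [-1.7, -1.0, 6.5]
gripper_width: 0.029
grasp_force: 61.4
```

```bash
cat > m.py <<'E'
from h import *
def side(img):
    # outer boundary of white side channel top (z .026) in top view, whole component
    hsv=cv2.cvtColor(img,cv2.COLOR_RGB2HSV); return cv2.inRange(hsv,(0,0,150),(180,60,255))
s=state(); print(s["tool_pos"],s["tool_rot"],s["contact_force"],s["grasp_force"],s["gripper_width"])
E
python3 - <<'E'
from m import *
import sys
t=grab_frame("top"); cv2.imwrite("pics/t2.png",cv2.resize(t[175:285,195:335,::-1],None,fx=5,fy=5,interpolation=cv2.INTER_CUBIC))
E
```

```text
[0.43345303 0.31178901 0.03812049] [4.27652670e-04 7.11835073e-01 7.02345193e-01 1.36965328e-03] [-1.71057913 -0.95918623  6.51540133] 61.41038775444031 0.028764575289026297
```

View pics/t2.png

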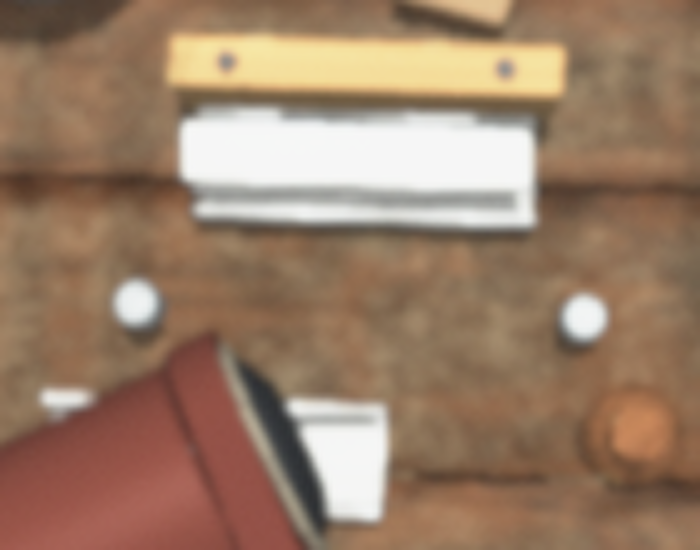

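The side channel has barely moved; its right end is at crop (387,410) as before. I'll slide it 63 mm toward base -y and check before passing the dogs.

{"method": "move_arm", "body": {"targets": [[[0, -0.015, 0, -0.001, 0], [0, -0.025, 0, 0, 0], [0, -0.025, 0, 0, 0], [0, -0.025, 0, 0, 0], [0, -0.015, 0, 0, 0]]]}}

```text
time: 5.33
tool_pos: [0.4325, 0.2477, 0.0381]
tool_rot: [0.0, 0.712, 0.702, 0.002]
contact_force: [0.7, 3.3, 4.9]
gripper_width: 0.023
grasp_force: 61.1
```

{"method": "move_arm", "body": {"targets": [[[0, 0, 0, 0, 0], [0, 0, 0, 0, 0]]]}}

```text
time: 5.5
tool_pos: [0.4325, 0.2468, 0.0381]
tool_rot: [0.001, 0.712, 0.702, 0.0]
contact_force: [0.0, -4.4, 7.6]
gripper_width: 0.025
grasp_force: 61.6
```

Run:
```python
from m import *
t=grab_frame("top"); sc=grab_frame("scene")
a=cv2.resize(t[175:285,195:335,::-1],None,fx=5,fy=5,interpolation=cv2.INTER_CUBIC)
cv2.imwrite("pics/t3.png",a)
```

```text
[0.43246268 0.24680477 0.03809338] [1.39974463e-03 7.11921789e-01 7.02257362e-01 6.26141450e-05] [ 0.04710331 -4.36871051  7.60857216] 61.614872217178345 0.02542262774627065
```

View pics/t3.png

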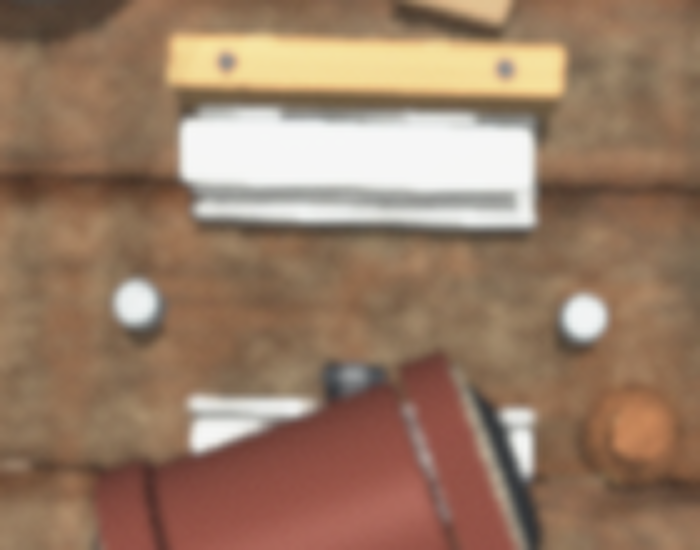

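The side channel's ends, at columns 190 and 535, now line up with the base's at 193 and 536, midway between the dogs. I'll slide it forward.

{"method": "move_arm", "body": {"targets": [[[0, 0, 0.02, 0, 0], [0, 0, 0.025, 0, 0], [0, 0, 0.025, 0, 0], [0, 0, 0.025, 0, 0], [0, 0, 0.015, 0, 0]]]}}

```text
time: 6.02
tool_pos: [0.4984, 0.2472, 0.0381]
tool_rot: [-0.0, 0.712, 0.702, -0.0]
contact_force: [-6.6, 0.4, 13.0]
gripper_width: 0.025
grasp_force: 62.2
```

{"method": "move_arm", "body": {"targets": [[[0, 0, 0.005, 0, 0], [0, 0, 0, 0, 0]]]}}

```text
time: 6.18
tool_pos: [0.5017, 0.2471, 0.0381]
tool_rot: [0.0, 0.712, 0.702, 0.0]
contact_force: [-1.7, 0.1, 8.1]
gripper_width: 0.027
grasp_force: 61.5
```

Run:
```python
from m import *
t=grab_frame("top")
cv2.imwrite("pics/t4.png",cv2.resize(t[185:265,215:325,::-1],None,fx=7,fy=7,interpolation=cv2.INTER_CUBIC))
```

```text
[0.5016763  0.24707634 0.03813211] [3.09495113e-04 7.11981903e-01 7.02197580e-01 4.82054372e-04] [-1.73552393  0.12599549  8.10506797] 61.485310792922974 0.027118985132809154
```

View pics/t4.png

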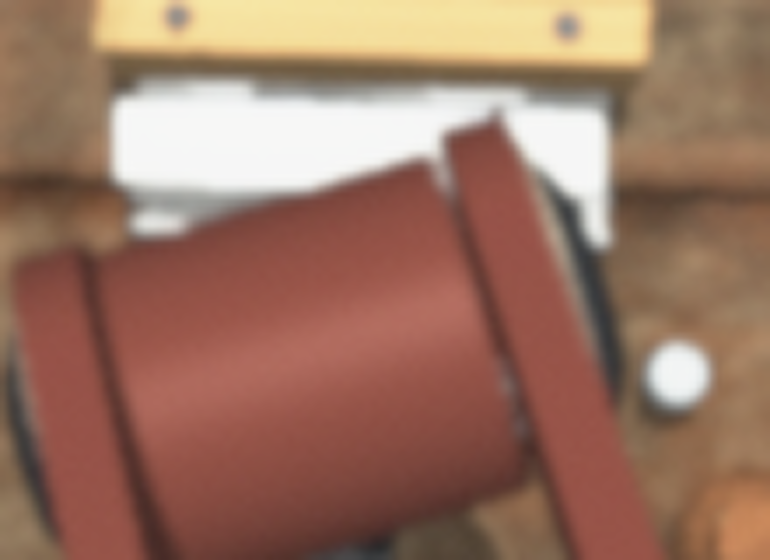

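The arm hides the contact in this view, so I'll feel for it with the force reading.

{"method": "move_arm", "body": {"targets": [[[0, 0, 0.004, 0, 0], [0, 0, 0.004, 0, 0], [0, 0, 0.004, 0, 0], [0, 0, 0, 0, 0]]]}}

```text
time: 6.57
tool_pos: [0.5078, 0.2471, 0.0381]
tool_rot: [-0.0, 0.712, 0.702, -0.0]
contact_force: [-3.2, 0.3, 8.9]
gripper_width: 0.025
grasp_force: 61.8
```

{"method": "move_arm", "body": {"targets": [[[0, 0, 0.002, 0, 0], [0, 0, 0, 0, 0]]]}}

```text
time: 6.73
tool_pos: [0.5086, 0.2471, 0.0381]
tool_rot: [-0.001, 0.712, 0.702, -0.0]
contact_force: [-4.9, 0.5, 10.7]
gripper_width: 0.026
grasp_force: 61.9
```

{"method": "move_arm", "body": {"targets": [[[0, 0, 0.002, 0, 0], [0, 0, 0, 0, 0]]]}}

```text
time: 6.9
tool_pos: [0.5098, 0.2471, 0.0381]
tool_rot: [-0.001, 0.712, 0.702, -0.0]
contact_force: [-5.1, 0.7, 9.3]
gripper_width: 0.025
grasp_force: 61.9
```

{"method": "move_arm", "body": {"targets": [[[0, 0, 0.0015, 0, 0], [0, 0, 0, 0, 0]]]}}

```text
time: 7.07
tool_pos: [0.5106, 0.2471, 0.0381]
tool_rot: [-0.001, 0.712, 0.702, -0.0]
contact_force: [-5.9, -0.4, 9.9]
gripper_width: 0.029
grasp_force: 61.9
```

{"method": "move_arm", "body": {"targets": [[[0, 0, 0, -0.001, 0], [0, 0, 0.002, 0, 0], [0, 0, 0, 0, 0]]]}}

```text
time: 7.32
tool_pos: [0.5118, 0.247, 0.0381]
tool_rot: [-0.0, 0.712, 0.702, -0.0]
contact_force: [-3.8, 0.9, 7.5]
gripper_width: 0.022
grasp_force: 61.5
```

{"method": "move_arm", "body": {"targets": [[[0, 0, 0.002, 0, 0], [0, 0, 0, 0, 0]]]}}

```text
time: 7.48
tool_pos: [0.513, 0.247, 0.0381]
tool_rot: [-0.0, 0.712, 0.702, -0.0]
contact_force: [-3.9, 0.1, 6.7]
gripper_width: 0.029
grasp_force: 61.5
```

{"method": "move_arm", "body": {"targets": [[[0, 0, 0.002, 0, 0], [0, 0, 0, 0, 0]]]}}

```text
time: 7.65
tool_pos: [0.5142, 0.247, 0.0381]
tool_rot: [-0.0, 0.712, 0.702, -0.0]
contact_force: [-3.9, 1.2, 6.6]
gripper_width: 0.023
grasp_force: 61.5
```

{"method": "move_arm", "body": {"targets": [[[0, 0, 0.0015, 0, 0], [0, 0, 0, 0, 0]]]}}

```text
time: 7.82
tool_pos: [0.5145, 0.2469, 0.0381]
tool_rot: [-0.001, 0.712, 0.702, -0.001]
contact_force: [-5.8, 0.1, 10.4]
gripper_width: 0.025
grasp_force: 61.8
```

{"method": "move_arm", "body": {"targets": [[[0, 0, 0.0015, 0, 0], [0, 0, 0, 0, 0]]]}}

```text
time: 7.98
tool_pos: [0.5148, 0.2468, 0.0381]
tool_rot: [-0.001, 0.712, 0.702, -0.002]
contact_force: [-7.6, -0.9, 11.1]
gripper_width: 0.025
grasp_force: 62.1
```

Contact is at about x = 0.5143, which matches the vision estimate. One more gentle nudge, then release.

{"method": "move_arm", "body": {"targets": [[[0, 0, 0.0015, 0, 0], [0, 0, 0, 0, 0], [0, 0, 0, 0, 0]]]}}

```text
time: 8.23
tool_pos: [0.5149, 0.2467, 0.0381]
tool_rot: [-0.002, 0.712, 0.703, -0.003]
contact_force: [-10.8, -1.4, 14.0]
gripper_width: 0.02
grasp_force: 62.5
```

{"method": "move_arm", "body": {"targets": [[[12, 0, 0, 0, 0], [12, 0, 0, 0, 0], [12, 0, 0, 0, 0], [12, 0, 0, 0, 0]]]}}

```text
time: 8.57
tool_pos: [0.5171, 0.2467, 0.037]
tool_rot: [0.0, 0.712, 0.702, -0.0]
contact_force: [0.2, -0.5, 0.2]
gripper_width: 0.12
grasp_force: 0.0
```

{"method": "move_arm", "body": {"targets": [[[12, 0, 0, -0.02, 0], [12, 0, 0, -0.04, 0], [12, 0, 0, -0.05, 0], [0, 0, 0, -0.03, 0], [0, 0, 0.04, 0, -1]]]}}

```text
time: 8.98
tool_pos: [0.5419, 0.248, 0.1274]
tool_rot: [0.002, 0.673, 0.74, 0.003]
contact_force: [2.2, 1.4, 0.3]
gripper_width: 0.002
grasp_force: 0.0
```

{"method": "move_arm", "body": {"targets": [[[0, 0, 0, 0, -1], [0, 0, 0, 0, -1], [0, 0, 0, 0, -1], [0, 0, 0, 0, -1], [0, 0, 0, 0, -1]]]}}

```text
time: 9.4
tool_pos: [0.5415, 0.2467, 0.1222]
tool_rot: [0.0, 0.458, 0.889, 0.0]
contact_force: [0.6, -0.2, -1.0]
gripper_width: -0.003
grasp_force: 0.0
```

{"method": "move_arm", "body": {"targets": [[[0, 0, 0, 0, -1], [0, 0, 0, 0, -1], [0, 0, 0, 0, -1], [0, 0, 0, 0, -1], [0, 0, 0, 0, -1]]]}}

```text
time: 9.82
tool_pos: [0.5414, 0.2467, 0.1222]
tool_rot: [0.0, 0.212, 0.977, 0.0]
contact_force: [0.2, 0.6, 0.3]
gripper_width: 0.002
grasp_force: 0.0
```

{"method": "move_arm", "body": {"targets": [[[0, 0, 0, 0, -1], [0, 0, 0, 0, -1], [0, 0, 0, 0, -1], [0, 0, 0, 0, -1], [0, 0, 0, 0, 0]]]}}

```text
time: 10.23
tool_pos: [0.5414, 0.2467, 0.1222]
tool_rot: [0.0, 0.006, 1.0, 0.0]
contact_force: [0.7, 0.9, 0.2]
gripper_width: -0.002
grasp_force: 0.0
```

Run:
```python
from m import *
sc=grab_frame("scene"); t=grab_frame("top")
a=cv2.resize(sc[160:300,195:345,::-1],None,fx=4,fy=4,interpolation=cv2.INTER_CUBIC)
cv2.imwrite("pics/s5.png",a); cv2.imwrite("pics/t5.png",t[:,:,::-1])
for n,o in (("base",(.5843,.2466)),):
    R=np.array([[np.cos(-.01),-np.sin(-.01)],[np.sin(-.01),np.cos(-.01)]])
    w=side(sc)
    # predicted corners of side channel at seat (near flange outer top edge ends)
    P=np.array([[-.072,.075],[-.072,-.075],[-.024,-.075]])@R.T+o
    print(proj("scene",np.c_[P,np.full(3,.026)]))
    # white column extents along predicted top edge of near flange, extended past the ends
    for x in(-.070,):
        ys=np.arange(-.1,.1,.001); Q=np.c_[np.full(len(ys),x),ys]@R.T+o
        uv=proj("scene",np.c_[Q,np.full(len(ys),.022)]).round().astype(int); v=sc[uv[:,1],uv[:,0]].mean(1)
        print([(round(y,3),int(q)) for y,q in zip(ys,v)][10:200:2])
```

```text
[0.54144363 0.24671221 0.12218592] [4.10141651e-04 5.86990079e-03 9.99982684e-01 8.85412271e-05] [0.66715394 0.86921739 0.16702498] 0.0 -0.0016398281256338367
[[244.2294011  258.98909014]
 [315.92179261 229.62071428]
 [301.79944689 215.17686228]]
[(np.float64(-0.09), 157), (np.float64(-0.088), 156), (np.float64(-0.086), 151), (np.float64(-0.084), 142), (np.float64(-0.082), 135), (np.float64(-0.08), 134), (np.float64(-0.078), 134), (np.float64(-0.076), 157), (np.float64(-0.074), 153), (np.float64(-0.072), 176), (np.float64(-0.07), 199), (np.float64(-0.068), 174), (np.float64(-0.066), 194), (np.float64(-0.064), 167), (np.float64(-0.062), 175), (np.float64(-0.06), 175), (np.float64(-0.058), 166), (np.float64(-0.056), 176), (np.float64(-0.054), 188), (np.float64(-0.052), 164), (np.float64(-0.05), 163), (np.float64(-0.048), 163), (np.float64(-0.046), 166), (np.float64(-0.044), 165), (np.float64(-0.042), 164), (np.float64(-0.04), 162), (np.float64(-0.038), 162), (np.float64(-0.036), 164), (np.float64(-0.034), 162), (np.float64(-0.032), 164), (np.float64(-0.03), 166), (np.float64(-0.028), 1
[... 942 characters left out ...]
7), (np.float64(0.046), 167), (np.float64(0.048), 169), (np.float64(0.05), 166), (np.float64(0.052), 168), (np.float64(0.054), 165), (np.float64(0.056), 164), (np.float64(0.058), 166), (np.float64(0.06), 164), (np.float64(0.062), 167), (np.float64(0.064), 164), (np.float64(0.066), 167), (np.float64(0.068), 179), (np.float64(0.07), 181), (np.float64(0.072), 208), (np.float64(0.074), 227), (np.float64(0.076), 252), (np.float64(0.078), 255), (np.float64(0.08), 255), (np.float64(0.082), 235), (np.float64(0.084), 141), (np.float64(0.086), 123), (np.float64(0.088), 125), (np.float64(0.09), 127), (np.float64(0.092), 132), (np.float64(0.094), 144), (np.float64(0.096), 153), (np.float64(0.098), 161)]
```

The side channel spans about ±0.074 along the base, so it is level. Next is the key: over its free edge and down.

{"method": "move_arm", "body": {"targets": [[[0, -0.03, 0.004, 0.015, 0], [0, -0.014, 0, 0.03, 0], [0, 0, 0, 0.015, 0], [0, 0, 0, 0.006, 0], [0, 0, 0, 0, 0]]]}}

```text
time: 10.75
tool_pos: [0.5661, 0.2484, 0.0801]
tool_rot: [-0.002, 0.007, 1.0, -0.001]
contact_force: [-0.6, 0.4, -0.3]
gripper_width: 0.003
grasp_force: 0.0
```

{"method": "move_arm", "body": {"targets": [[[0, 0, 0, 0.003, 0], [0, 0, 0, 0, 0]]]}}

```text
time: 10.92
tool_pos: [0.5675, 0.2489, 0.0804]
tool_rot: [0.0, 0.007, 1.0, 0.0]
contact_force: [-0.1, 0.1, -0.3]
gripper_width: -0.002
grasp_force: 0.0
```

{"method": "move_arm", "body": {"targets": [[[0, 0, 0, 0.002, 0], [0, 0, 0, 0, 0]]]}}

```text
time: 11.08
tool_pos: [0.5677, 0.2489, 0.0794]
tool_rot: [0.0, 0.007, 1.0, 0.0]
contact_force: [0.6, -0.5, -0.4]
gripper_width: -0.001
grasp_force: 0.0
```

{"method": "move_arm", "body": {"targets": [[[0, 0, 0, 0.002, 0], [0, 0, 0, 0, 0]]]}}

```text
time: 11.25
tool_pos: [0.5676, 0.2488, 0.0777]
tool_rot: [0.0, 0.007, 1.0, 0.0]
contact_force: [-0.1, -0.2, -0.3]
gripper_width: -0.001
grasp_force: 0.0
```

{"method": "move_arm", "body": {"targets": [[[0, 0, 0, 0.002, 0], [0, 0, 0, 0, 0]]]}}

```text
time: 11.42
tool_pos: [0.5679, 0.2489, 0.0771]
tool_rot: [0.0, 0.007, 1.0, 0.0]
contact_force: [-1.5, -0.6, 3.4]
gripper_width: 0.004
grasp_force: 1.6
```

{"method": "move_arm", "body": {"targets": [[[0, 0, 0, 0.0015, 0], [0, 0, 0, 0, 0]]]}}

```text
time: 11.58
tool_pos: [0.568, 0.2489, 0.077]
tool_rot: [0.0, 0.007, 1.0, -0.0]
contact_force: [-3.8, -2.0, 7.8]
gripper_width: 0.001
grasp_force: 4.0
```

{"method": "move_arm", "body": {"targets": [[[0, 0.003, 0, 0, 0], [0, 0.004, 0, 0, 0]]]}}

```text
time: 11.75
tool_pos: [0.5648, 0.2489, 0.0769]
tool_rot: [0.002, 0.007, 1.0, 0.0]
contact_force: [0.5, -1.6, 5.6]
gripper_width: -0.001
grasp_force: 2.7
```

{"method": "move_arm", "body": {"targets": [[[0, 0.004, 0, 0.0, 0], [0, 0.004, 0, 0, 0]]]}}

```text
time: 11.92
tool_pos: [0.5595, 0.249, 0.0766]
tool_rot: [0.001, 0.007, 1.0, 0.0]
contact_force: [-0.2, -1.0, 4.9]
gripper_width: 0.001
grasp_force: 2.2
```

{"method": "move_arm", "body": {"targets": [[[0, 0.004, 0, 0.0005, 0], [0, 0.004, 0, 0.001, 0]]]}}

```text
time: 12.08
tool_pos: [0.5543, 0.249, 0.0757]
tool_rot: [0.001, 0.007, 1.0, 0.0]
contact_force: [-1.3, -1.6, 7.6]
gripper_width: 0.003
grasp_force: 3.7
```

Run:
```python
from m import *
sc=grab_frame("scene"); old=cv2.imread("pics/s5.png")
a=cv2.resize(sc[160:300,195:345,::-1],None,fx=4,fy=4,interpolation=cv2.INTER_CUBIC)
cv2.imwrite("pics/s6.png",a)
```

```text
[0.55430704 0.24903663 0.07565544] [7.20848499e-04 6.70645899e-03 9.99977246e-01 1.05919251e-04] [-1.31524584 -1.60010261  7.59126595] 3.6618056148290634 0.002581876220991651
```

View pics/s6.png

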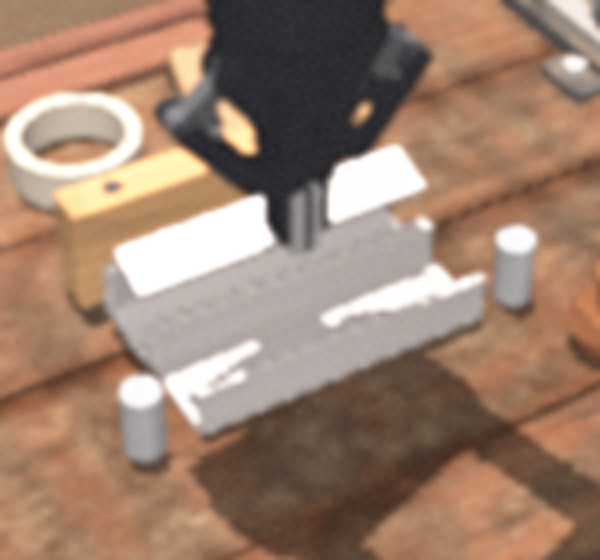

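The picture shows the key tipping under the fingertips, with the contact at (300,240), and the side channel snug against the base. I'll keep following the arc.

{"method": "move_arm", "body": {"targets": [[[0, 0.004, 0, 0.0012, 0], [0, 0.004, 0, 0.0013, 0]]]}}

```text
time: 12.3
tool_pos: [0.5493, 0.2491, 0.0742]
tool_rot: [0.0, 0.007, 1.0, 0.0]
contact_force: [-1.8, -1.3, 8.1]
gripper_width: 0.001
grasp_force: 4.1
```

{"method": "move_arm", "body": {"targets": [[[0, 0.004, 0, 0.0016, 0], [0, 0.004, 0, 0.0018, 0]]]}}

```text
time: 12.47
tool_pos: [0.544, 0.2491, 0.072]
tool_rot: [-0.0, 0.007, 1.0, -0.0]
contact_force: [-3.6, -1.6, 7.9]
gripper_width: 0.003
grasp_force: 4.5
```

{"method": "move_arm", "body": {"targets": [[[0, 0.004, 0, 0.002, 0], [0, 0.004, 0, 0.0022, 0]]]}}

```text
time: 12.63
tool_pos: [0.5387, 0.2492, 0.0691]
tool_rot: [-0.001, 0.007, 1.0, -0.0]
contact_force: [-2.9, -0.5, 4.9]
gripper_width: -0.001
grasp_force: 2.6
```

{"method": "move_arm", "body": {"targets": [[[0, 0.004, 0, 0.003, 0], [0, 0.004, 0, 0.0032, 0]]]}}

```text
time: 12.8
tool_pos: [0.5338, 0.2492, 0.0642]
tool_rot: [-0.001, 0.007, 1.0, 0.0]
contact_force: [-1.0, -0.2, 2.0]
gripper_width: -0.001
grasp_force: 1.1
```

{"method": "move_arm", "body": {"targets": [[[0, 0.004, 0, 0.0035, 0], [0, 0.004, 0, 0.0038, 0]]]}}

```text
time: 12.97
tool_pos: [0.5291, 0.2492, 0.0595]
tool_rot: [-0.001, 0.007, 1.0, -0.0]
contact_force: [-0.4, 0.7, 0.9]
gripper_width: -0.004
grasp_force: 0.5
```

{"method": "move_arm", "body": {"targets": [[[0, 0.005, 0, 0.002, 0], [0, 0.005, 0, 0.001, 0], [0, 0.005, 0, 0, 0], [0, 0.005, 0, 0, 0], [0, 0.005, 0, 0, 0]]]}}

```text
time: 13.38
tool_pos: [0.5148, 0.2495, 0.0587]
tool_rot: [0.0, 0.007, 1.0, 0.0]
contact_force: [-0.3, -0.5, -0.5]
gripper_width: 0.003
grasp_force: 0.0
```

{"method": "move_arm", "body": {"targets": [[[0, 0.005, 0, 0, 0], [0, 0.005, 0, 0, 0], [0, 0.005, 0, 0, 0], [0, 0.01, 0, 0, 0], [0, 0.02, 0, 0, 0]]]}}

```text
time: 13.8
tool_pos: [0.4883, 0.2499, 0.059]
tool_rot: [0.001, 0.007, 1.0, 0.0]
contact_force: [0.3, -0.4, -0.1]
gripper_width: 0.002
grasp_force: 0.0
```

{"method": "move_arm", "body": {"targets": [[[0, 0.02, 0, 0, 0], [0, 0, 0, -0.03, 0], [0, 0, 0, -0.05, 0], [0, 0, 0, -0.05, 0], [0, 0, 0, 0, 0]]]}}

```text
time: 14.22
tool_pos: [0.4792, 0.2514, 0.1436]
tool_rot: [0.006, 0.007, 1.0, 0.002]
contact_force: [1.2, -0.6, 1.0]
gripper_width: -0.004
grasp_force: 0.0
```

Run:
```python
from m import *
sc=grab_frame("scene"); cv2.imwrite("pics/s7.png",sc[:,:,::-1])
R=np.array([[np.cos(-.01),-np.sin(-.01)],[np.sin(-.01),np.cos(-.01)]])
g=cv2.cvtColor(sc,cv2.COLOR_RGB2GRAY)
xs=np.arange(-.11,.032,.002)
for y in(.065,.04,-.04,-.065):
    Q=np.c_[xs,np.full(len(xs),y)]@R.T+[.5843,.2466]; uv=proj("scene",np.c_[Q,np.full(len(xs),.030)])
    v=cv2.remap(g,uv[:,0].astype(np.float32),uv[:,1].astype(np.float32),1).ravel()
    print(y,[(int(round(x*1000)),int(q)) for x,q in zip(xs,v)])
```

```text
[0.47919181 0.25144574 0.14364229] [0.00552559 0.00654888 0.99996119 0.00204783] [ 1.17897941 -0.63087403  1.00058855] 0.0 -0.00361514973345885
0.065 [(-110, 125), (-108, 124), (-106, 123), (-104, 120), (-102, 109), (-100, 91), (-98, 91), (-96, 124), (-94, 155), (-92, 168), (-90, 172), (-88, 174), (-86, 173), (-84, 172), (-82, 171), (-80, 169), (-78, 177), (-76, 212), (-74, 251), (-72, 254), (-70, 238), (-68, 202), (-66, 175), (-64, 171), (-62, 172), (-60, 181), (-58, 227), (-56, 252), (-54, 255), (-52, 254), (-50, 254), (-48, 253), (-46, 253), (-44, 254), (-42, 254), (-40, 254), (-38, 254), (-36, 254), (-34, 254), (-32, 254), (-30, 254), (-28, 254), (-26, 254), (-24, 254), (-22, 254), (-20, 254), (-18, 254), (-16, 254), (-14, 254), (-12, 255), (-10, 255), (-8, 239), (-6, 205), (-4, 177), (-2, 168), (0, 172), (2, 173), (4, 173), (6, 171), (8, 171), (10, 170), (12, 172), (14, 185), (16, 205), (18, 207), (20, 193), (22, 172), (24, 157), (26, 150), (28, 151), (30, 151)]
0.04 [(-110, 140), (-108, 134), (-106, 133), (-104, 125), (-102, 109), (-100, 83), (-98, 86), (-96, 117), (-94, 154), 
[... 1682 characters left out ...]
92, 119), (-90, 120), (-88, 129), (-86, 135), (-84, 143), (-82, 150), (-80, 159), (-78, 172), (-76, 203), (-74, 234), (-72, 246), (-70, 226), (-68, 181), (-66, 142), (-64, 144), (-62, 155), (-60, 177), (-58, 220), (-56, 254), (-54, 255), (-52, 255), (-50, 254), (-48, 253), (-46, 253), (-44, 253), (-42, 253), (-40, 253), (-38, 253), (-36, 253), (-34, 253), (-32, 253), (-30, 253), (-28, 253), (-26, 249), (-24, 223), (-22, 183), (-20, 144), (-18, 115), (-16, 99), (-14, 99), (-12, 111), (-10, 128), (-8, 144), (-6, 147), (-4, 148), (-2, 139), (0, 129), (2, 111), (4, 90), (6, 69), (8, 55), (10, 43), (12, 43), (14, 44), (16, 44), (18, 42), (20, 40), (22, 40), (24, 41), (26, 44), (28, 44), (30, 43)]
```

The key lies flat and parallel, its +x face at about base x = -9 mm. Next I'll go to the fence side of it.

{"method": "move_arm", "body": {"targets": [[[0, 0, 0, 0, 0], [0, 0, 0, 0, 0], [0, -0.05, 0, 0, 0], [0, -0.06, 0, 0, 0], [0, -0.06, 0, 0, 0]]]}}

```text
time: 14.68
tool_pos: [0.5773, 0.2483, 0.1341]
tool_rot: [-0.002, 0.006, 1.0, -0.001]
contact_force: [1.1, 1.2, 0.7]
gripper_width: -0.0
grasp_force: 0.0
```

{"method": "move_arm", "body": {"targets": [[[0, 0, 0, 0, 0], [0, 0, 0, 0, 0]]]}}

```text
time: 14.85
tool_pos: [0.5779, 0.2479, 0.1337]
tool_rot: [-0.002, 0.007, 1.0, -0.001]
contact_force: [0.1, 1.0, -0.8]
gripper_width: -0.002
grasp_force: 0.0
```

{"method": "move_arm", "body": {"targets": [[[0, -0.022, 0, 0, 0], [0, 0, 0, 0.05, 0], [0, 0, 0, 0.05, 0], [0, 0, 0, 0.03, 0], [0, 0, 0, 0, 0]]]}}

```text
time: 15.27
tool_pos: [0.5855, 0.2472, 0.0518]
tool_rot: [-0.006, 0.006, 1.0, -0.002]
contact_force: [-1.6, -0.6, -0.8]
gripper_width: -0.002
grasp_force: 0.0
```

{"method": "move_arm", "body": {"targets": [[[0, 0, 0, 0.005, 0], [0, 0, 0, 0, 0]]]}}

```text
time: 15.43
tool_pos: [0.5906, 0.2486, 0.0559]
tool_rot: [0.0, 0.006, 1.0, 0.0]
contact_force: [-0.8, -0.3, 0.1]
gripper_width: -0.002
grasp_force: 0.0
```

{"method": "move_arm", "body": {"targets": [[[0, 0, 0, 0.005, 0], [0, 0, 0, 0, 0]]]}}

```text
time: 15.6
tool_pos: [0.5917, 0.2488, 0.054]
tool_rot: [0.001, 0.007, 1.0, 0.0]
contact_force: [-0.6, 0.2, -1.0]
gripper_width: -0.003
grasp_force: 0.0
```

{"method": "move_arm", "body": {"targets": [[[0, 0, 0, 0.005, 0], [0, 0, 0, 0.005, 0], [0, 0, 0, 0.005, 0], [0, 0, 0, 0.003, 0], [0, 0, 0, 0, 0]]]}}

```text
time: 16.02
tool_pos: [0.5905, 0.2483, 0.041]
tool_rot: [-0.001, 0.007, 1.0, -0.0]
contact_force: [-0.7, -0.4, -0.8]
gripper_width: 0.001
grasp_force: 0.0
```

{"method": "move_arm", "body": {"targets": [[[0, 0.004, 0, 0, 0], [0, 0, 0, 0, 0]]]}}

```text
time: 16.18
tool_pos: [0.5882, 0.2485, 0.0416]
tool_rot: [-0.0, 0.007, 1.0, -0.0]
contact_force: [-0.2, -0.3, -0.3]
gripper_width: -0.004
grasp_force: 0.0
```

{"method": "move_arm", "body": {"targets": [[[0, 0.003, 0, 0, 0], [0, 0, 0, 0, 0]]]}}

```text
time: 16.35
tool_pos: [0.5866, 0.2485, 0.0418]
tool_rot: [-0.0, 0.007, 1.0, 0.0]
contact_force: [-0.4, -0.0, 0.1]
gripper_width: -0.003
grasp_force: 0.0
```

{"method": "move_arm", "body": {"targets": [[[0, 0.002, 0, 0, 0], [0, 0.002, 0, 0, 0], [0, 0.002, 0, 0, 0], [0, 0, 0, 0, 0]]]}}

```text
time: 16.68
tool_pos: [0.5831, 0.2486, 0.0419]
tool_rot: [0.0, 0.007, 1.0, 0.0]
contact_force: [-0.4, -0.4, 0.6]
gripper_width: 0.002
grasp_force: 0.1
```

{"method": "move_arm", "body": {"targets": [[[0, 0.002, 0, 0, 0], [0, 0.0015, 0, 0, 0], [0, 0, 0, 0, 0]]]}}

```text
time: 16.93
tool_pos: [0.5811, 0.2486, 0.0419]
tool_rot: [0.0, 0.007, 1.0, 0.0]
contact_force: [0.5, -0.2, 1.1]
gripper_width: -0.002
grasp_force: 0.2
```

{"method": "move_arm", "body": {"targets": [[[0, 0.0015, 0, 0, 0], [0, 0, 0, 0, 0]]]}}

```text
time: 17.1
tool_pos: [0.5802, 0.2486, 0.0419]
tool_rot: [0.0, 0.007, 1.0, 0.0]
contact_force: [0.1, 0.7, -0.2]
gripper_width: 0.004
grasp_force: 0.3
```

{"method": "move_arm", "body": {"targets": [[[0, 0.0015, 0, 0, 0], [0, 0, 0, 0, 0]]]}}

```text
time: 17.27
tool_pos: [0.5797, 0.2486, 0.0419]
tool_rot: [0.001, 0.007, 1.0, 0.0]
contact_force: [2.8, -0.3, -0.2]
gripper_width: 0.002
grasp_force: 1.2
```

{"method": "move_arm", "body": {"targets": [[[0, 0.001, 0, 0, 0], [0, 0, 0, 0, 0]]]}}

```text
time: 17.43
tool_pos: [0.5796, 0.2486, 0.042]
tool_rot: [0.001, 0.007, 1.0, 0.0]
contact_force: [4.3, 0.6, -2.6]
gripper_width: 0.001
grasp_force: 2.6
```

{"method": "move_arm", "body": {"targets": [[[0, 0.001, 0, 0, 0], [0, 0, 0, 0, 0]]]}}

```text
time: 17.6
tool_pos: [0.5796, 0.2486, 0.042]
tool_rot: [0.002, 0.007, 1.0, 0.0]
contact_force: [6.6, 0.8, -3.6]
gripper_width: -0.003
grasp_force: 3.4
```

The key stopped at x = 0.5796; 0.5793 was predicted. I'll back off, lift clear and check.

{"method": "move_arm", "body": {"targets": [[[0, -0.006, 0, 0, 0], [0, -0.006, 0, 0, 0], [0, 0, 0, 0, 0], [0, 0, 0, -0.01, 0], [0, 0, 0, -0.02, 0]]]}}

```text
time: 18.02
tool_pos: [0.5836, 0.2481, 0.0583]
tool_rot: [-0.002, 0.007, 1.0, -0.001]
contact_force: [0.2, -0.6, -0.0]
gripper_width: -0.002
grasp_force: 0.0
```

{"method": "move_arm", "body": {"targets": [[[0, 0, 0, -0.04, 0], [0, 0, 0, -0.05, 0], [0, 0, 0, -0.05, 0], [0, 0, 0, -0.05, 0], [0, 0, 0, 0, 0]]]}}

```text
time: 18.43
tool_pos: [0.5891, 0.2498, 0.1837]
tool_rot: [0.007, 0.007, 1.0, 0.002]
contact_force: [1.2, -0.0, 0.5]
gripper_width: -0.002
grasp_force: 0.0
```

{"method": "move_arm", "body": {"targets": [[[0, 0.06, 0, -0.03, 0], [0, 0.06, 0, -0.03, 0], [0, 0.06, 0, 0, 0], [0, 0.06, 0, 0, 0], [0, 0, 0, 0, 0]]]}}

```text
time: 18.85
tool_pos: [0.4355, 0.2504, 0.2089]
tool_rot: [-0.002, 0.005, 1.0, -0.0]
contact_force: [0.6, 0.6, -1.3]
gripper_width: 0.002
grasp_force: 0.0
```

Run:
```python
from m import *
sc=grab_frame("scene"); g=cv2.cvtColor(sc,cv2.COLOR_RGB2GRAY)
R=np.array([[np.cos(-.01),-np.sin(-.01)],[np.sin(-.01),np.cos(-.01)]])
def line(xs,ys,z):
    Q=np.c_[xs+0*ys,ys+0*xs]@R.T+[.5843,.2466]; uv=proj("scene",np.c_[Q,np.full(len(Q),z)]).astype(np.float32)
    return cv2.remap(g,uv[:,0],uv[:,1],1).ravel().astype(int)
xs=np.arange(-.11,.03,.001); ys=np.arange(-.1,.1,.001)
def runs(c,v,th=225):
    m=np.r_[0,v>th,0]; d=np.flatnonzero(np.diff(m)); return [(round(c[a]*1e3),round(c[b-1]*1e3)) for a,b in zip(d[::2],d[1::2])]
for y in(.065,.04,-.04,-.06): print("x runs z.030 at",y,runs(xs,line(xs,np.array(y),.030)))
print("key y runs",runs(ys,line(np.array(-.04),ys,.030)), runs(ys,line(np.array(-.05),ys,.03)))
v=line(np.array(-.070),ys,.026); print("side near flange top y",runs(ys,v,215))
v=line(np.array(.022),ys,.026); print("base far flange top y",runs(ys,v,190))
```

```text
[0.43554058 0.25036875 0.20888564] [-2.00520514e-03  5.39279836e-03  9.99983425e-01 -2.18134297e-04] [ 0.60515052  0.55435293 -1.34869791] 0.0 0.0015405235488846873
x runs z.030 at 0.065 [(-75, -70), (-63, -10)]
x runs z.030 at 0.04 [(-75, -70), (-63, -9)]
x runs z.030 at -0.04 [(-74, -70), (-63, -9)]
x runs z.030 at -0.06 [(-74, -71), (-63, -14)]
key y runs [(-72, 78)] [(-71, 78)]
side near flange top y [(-73, 74)]
base far flange top y [(-47, -19), (-17, -9), (-5, -2), (7, 9), (38, 66), (70, 72)]
```

```bash
python3 -c "
from plant import job; print(job.job_done())"
```

```text
the job is handed in; nothing more can be done
None
```

I handed the job in, without a verdict returned: by my last image measurements and force readings, the side channel lies snug and level against the base channel, and the key channel lies open-down across the pair, pushed up against the base flange.

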